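# Free a slide cassette from a dead slide scanner with the release pin

### The job

The slide scanner has lost power with a slide cassette still inside: take the release pin from the tool block, push it through the small round hole in the scanner's sloping front until the hidden catch lets go and the tray springs out, and stand the pin back in its hole in the block. Lift the cassette off the tray and, without tipping or dropping it, lay it flat in the empty place of the slide rack. Push the empty tray back in until it latches shut, and leave the other cassette, the bottle and the dish where they are.

Things in the scene. Friction and masses are not known exactly. Their poses are not given: they have to be found in the camera images.
- scanner: Desktop slide scanner, white, 240 mm wide (y), 320 deep (x), 143 high, fixed. Origin on the bench under the middle of its front; x points into the machine, y to its left as you face the front, z up. Front upright (tray slot) to z = 72 mm, then sloping back at 40 deg to the horizontal up to the roof edge at x = 84, z = 143 mm. Dark window and flat key on the slope: dead, unused.
- release_hole (a point): Mouth centre of the release hole, 12 mm across, in the scanner's slope (x 42, y -66, z 107 mm of the scanner). z axis: straight out of the slope, 40 deg from vertical, leaning to the scanner's -x; y axis as the scanner's. The pin goes in along -z: at 28 mm its tip meets the spring latch's pad, at about 34 mm the latch trips (6 to 10 N), at 40 mm the pin's collar meets the slope.
- tray (a joint): Travel of the tray, m: 0 latched shut, 0.105 fully out (level, to the scanner's -x). Once tripped, a spring drives it right out in about 1 s and keeps it there. To shut: push the bezel in to -0.004 (stop at -0.006); the push rises from 3 to about 12 N, the latch snaps up and on letting go the tray stays within 1.5 mm of 0.
- tray_front (a point): Middle of the front face of the tray's bezel, 47 mm above the bench (x -17 mm of the scanner when shut); moves with the tray. Bezel: upright grey plate 126 mm wide (y), 40 high, 9 thick, facing the scanner's -x. Deck behind it: top 45 mm above the bench, 6 thick, 100 wide; under the cassette's middle, for 50 mm along x, only a neck 28 mm wide, so fingers can reach below the deck there.
- cassette_center (a point): Centre (half-way up) of the slide cassette: flat grey frame 86 (its x) by 34 (its y) by 10 mm high, 45 g, glass slide on top, z up. It lies on the tray, length along the scanner's x, between 6 mm lugs (1.5 mm play), centre 75 mm behind the bezel's face, 50 mm above the bench; inside the scanner until the tray is out. Grip it across its 34 mm at mid-length.
- pin_grip (a point): Centre of the release pin's handle; the pin stands loose, upright in the tool block. Square black handle 14 x 14 mm, 60 long (sides along the block's x and y); below it a steel collar 22 mm across, 4 thick, then a steel pin 5 mm across, 40 long, round tip. z axis points from tip to handle. 60 g.
- pin_tip (a point): The very tip of the release pin, 74 mm below the handle's centre along the pin's axis.
- tool_block: Wooden tool block, 46 mm (x) by 110 mm (y) by 50 mm high, fixed to the bench; origin under its centre. Two thin mounted needles (7 mm across, tops 109 mm above the bench) stand in it at y = +20 and +42 mm and stay there.
- block_hole (a point): Centre of the mouth of the pin's own hole in the top of the tool block (at y = -34 mm of the block, 50 mm above the bench): 12 mm across, 45 mm deep, vertical. With the pin home its collar rests on the block's top, the handle's centre 34 mm above it.
- rack: Aluminium slide rack, 112 (x) by 172 mm (y), fixed; origin under its centre. Base 5 mm thick; two rails along y, flat tops 35 mm above the bench, 33 to 52 mm either side of the middle, 8 mm lips outside (104 mm between lips). 9 mm cheeks on the rails mark two places 44 mm wide, at y +40 (empty) and -40 mm (other cassette). A cassette lies across both rails, length along the rack's x.
- rack_bay (a point): Centre of the empty place of the slide rack, at the level of the rails' tops (35 mm above the bench); axes as the rack's.
- cassette_b_center (a point): Centre of the other cassette, the same as the first, lying in the other place of the rack. Bystander: leave it alone.
- oil_center (a point): Middle of a small amber bottle, 34 mm across, 75 mm high, standing on the bench. Bystander.
- dish_center (a point): Middle of a closed glass dish, 91 mm across, 18 mm high, lying on the bench. Bystander.
Things that resemble listed ones, but are neither listed nor needed, are in the scene too. What is shaped like the tool_block but red is not meant.

How it is judged:
On the way, in this order (a step that is already met when the one before it is completed fails the run):
1. the pin's tip is pushed through the release hole, at least 30 mm in (z of pin_tip in the frame of release_hole between -0.045 and -0.03 m and x of pin_tip in the frame of release_hole between -0.009 and 0.009 m and y of pin_tip in the frame of release_hole between -0.009 and 0.009 m).
2. the tray has sprung out, at least 90 mm (value of joint tray above 0.09 m), for 0.1 s.
3. the cassette lies in the empty place of the rack (x of cassette_center in the frame of rack_bay between -0.012 and 0.012 m and y of cassette_center in the frame of rack_bay between -0.01 and 0.01 m and z of cassette_center in the frame of rack_bay below 0.009 m and contact force between cassette and the fingers below 0.1 N), for 0.2 s.
At the end, for the whole second after the job is handed in: the tray is latched shut (within 4 mm of its shut position), the cassette lies flat in the empty place of the rack (centre within 12 mm along and 10 mm across, on both rails), and the pin stands in its hole in the block, collar within 5 mm of the block's top (value of joint tray below 0.004 m and x of cassette_center in the frame of rack_bay between -0.012 and 0.012 m and y of cassette_center in the frame of rack_bay between -0.01 and 0.01 m and z of cassette_center in the frame of rack_bay below 0.009 m and angle between cassette_center's own z axis and vertical below 0.1 rad and horizontal distance between pin_tip and block_hole below 0.008 m and z of pin_grip in the frame of block_hole below 0.039 m and angle between pin_grip's own z axis and vertical below 0.12 rad); the robot touches nothing.
It fails at once if the cassette is tipped by more than 35 degrees (angle between cassette_center's own z axis and vertical above 0.61 rad).
It fails at once if the other cassette, the bottle or the dish is moved by more than 20 mm (distance of any of cassette_b_center, oil_center, dish_center from where it was at the start of the episode above 0.02 m).
It fails at once if the cassette is dropped (moves at over 0.6 m/s while not held) (linear speed of cassette above 0.6 m/s and contact force between cassette and the fingers below 0.1 N).
It also fails if it takes over 72 s, if anything falls off the work surface, if the arm or the gripper's body presses on something with over 40 N, if the wrist force passes 120 N, or if a joint passes its speed limit or range.

### The arm

A 6-joint arm with a two-finger parallel gripper is mounted at the origin on the work surface. World frame = base frame: x ahead of the robot, y to its left, z up, the work surface at z = 0. Lengths are in m, angles in rad, forces in N, time in s.
With the tool pointing down it reaches from about 0.35 to 0.975 m from the base axis. Payload 4.9 kg.
Tool frame: the origin (TCP) lies between the finger pads; the fingertips stand 25 mm ahead of it and the grasp point (between the pads) lies 6 mm ahead of it; z points along the fingers, y is the direction in which the jaws open and shut (so a half turn about z gives the same grasp; the last joint's range is limited). The gripper opens to 85 mm and grips with 20 to 120 N. Pads are 22 mm wide; open, the fingers measure 114 mm over their backs; the gripper's body (76 mm by 85 mm) begins 54 mm behind the grasp point. The pads swing forward as they close: fully open they stand 13 mm farther back than shut.
Start: joints at [-1.408, 0.053, 1.613, -0, 1.476, -0.119], TCP at [0.174, -0.6, 0.256] pointing down, gripper open.
Joint ranges: [-3.01, 3.01], [-1.01, 2.22], [0.06, 2.58], [-1.02, 4.17], [0.09, 2.62], [-3.14, 3.14]. Speed limits (rad/s): [2.57, 2.57, 3.14, 3.14, 3.14, 3.14].

### API

Orientations are given as [roll, pitch, yaw] about the fixed x, y, z axes, in that order (R = Rz(yaw) Ry(pitch) Rx(roll)).
In Python, from bench import manip, cams gives the robot as it stands. Calls block until the motion is done:
- manip.movep(position, orientation): joint-space move of the TCP to a pose.
- manip.line_to(position, frame=None, rate=0.15, until_force=None): straight line of the TCP; frame=None keeps the orientation; rate is the mean speed in m/s. With until_force (N) it stops when the force on the tool has changed by that much, and returns True; else False.
- manip.move_joints(angles): joint-space move.
- manip.set_gripper(opening): finger opening in m; the grip force is fixed at half the most; returns when the fingers have stopped.
- manip.sleep(seconds).
- manip.inverse_kinematics(position, orientation): joint angles nearest the present ones, or None.
- cams.capture(name): name is "side" or "top" or "wrist"; returns (picture, depth): 384x512x3 uint8, red, green, blue; 384x512 float32, m along the optical axis (not along the pixel's ray), 0 where there is no reading.
- cams.calibration(name): a dict with "K" (3x3 intrinsics, pixels), "eye" and "rotation" of the camera in the world. Camera axes: x right, y down, z forward; pixel columns grow to the right and rows downward; lengths in m; the calibration is good to about 2 mm. A picture is of the moment at which its call begins: read the wrist's pose just before it. calibration takes no time and is no camera call; for the wrist camera it gives the pose at the moment of the call.
A pose or a line that the arm cannot do raises manip.IKError and nothing moves.
- manip.sign_off(): hands the job in, once; it reports no verdict.
Trained networks look in the newest picture that a camera, given by its name, has taken for a name from the list of things; names that differ only in an ending like _2 or _b are one class to them, and where a whole thing is asked for, a point or a joint stands for the part that bears it (a point fixed in the world has none). Each returns a list of dicts, best first, with "p" (0 to 1); they miss things now and then, are a little off and sometimes report something else, mostly with a low value. They report only what shows in the picture. A call takes as long as a camera call. They do not tell look-alikes from the thing itself.
- cams.spot_in(camera, name): "rect" ([left, top, width, height] in pixels, round what is visible of it).
Readings, each from a call of its own:
- manip.current_t(): time.
- manip.current_qpos(): joint angles.
- manip.current_qvel(): joint speeds.
- manip.current_joint_efforts(): joint torques, N m.
- manip.current_tool_pos(): TCP position.
- manip.current_ee_rot(): TCP orientation.
- manip.current_ft_force(): force on the tool from outside, world axes, zero at the start.
- manip.current_torque(): the same for the moment, N m.
- manip.current_grip_width(): finger opening in m.
Only numpy, scipy, OpenCV 4.12 (cv2) and the standard library are available. Lean on these libraries where they do the work, as an engineer would, in place of code of your own. Each camera call takes 0.05 s, during which the arm holds its last target.

## Working session

There is one attempt and no reset: what is moved stays moved. The work goes in short steps, each a Python script; the robot and the scene stay as the last script left them, time stands still between calls to the robot, and variables do not carry over. Pictures are saved under pics/ and viewed, and the job is handed in when it is done.

```bash
ls; mkdir -p pics; cat > h.py <<'E'
import numpy as np, cv2
from bench import manip, cams
def snap(name,fn=None):
    c=cams.calibration(name); im,d=cams.capture(name)
    if fn:
        cv2.imwrite('pics/'+fn+'.png',cv2.cvtColor(im,cv2.COLOR_RGB2BGR)); np.savez('pics/'+fn+'.npz',im=im,d=d,K=c['K'],e=c['eye'],R=c['rotation'])
    return im,d,c
def cloud(d,c):
    K=np.array(c['K']);v,u=np.indices(d.shape)
    P=np.stack([(u-K[0,2])/K[0,0]*d,(v-K[1,2])/K[1,1]*d,d],-1)
    return P@np.array(c['rotation']).T+np.array(c['eye'])
def load(fn):
    z=np.load('pics/'+fn+'.npz'); return z['im'],z['d'],cloud(z['d'],dict(K=z['K'],eye=z['e'],rotation=z['R']))
E
python3 - <<'E'
from h import *
print(manip.current_t())
for n in('side','top','wrist'):
    im,d,c=snap(n,n+'0'); print(n,c)
E
```

```text
pics
0.0
side {'K': array([[489.51578746,   0.        , 262.2150515 ],
       [  0.        , 489.51578746, 196.17901367],
       [  0.        ,   0.        ,   1.        ]]), 'eye': array([0.10945059, 1.02866191, 0.83734417]), 'rotation': array([-2.1826705 , -0.01688472, -2.71122287])}
top {'K': array([[493.30014452,   0.        , 256.86604747],
       [  0.        , 493.30014452, 195.32456466],
       [  0.        ,   0.        ,   1.        ]]), 'eye': array([0.43328078, 0.07242903, 1.57094098]), 'rotation': array([-3.06649441, -0.01888964, -1.55277041])}
wrist {'K': array([[287.4718482 ,   0.        , 254.7855428 ],
       [  0.        , 287.4718482 , 191.96143899],
       [  0.        ,   0.        ,   1.        ]]), 'eye': array([ 0.24812243, -0.57943122,  0.37385811]), 'rotation': array([ 2.83760798e+00,  2.30406119e-03, -1.28920142e+00])}
```

```bash
python3 - <<'E'
s=open('h.py').read()
s=s.replace("np.array(c['rotation']).T","Rotation.from_euler('xyz',c['rotation']).as_matrix().T").replace("import numpy as np, cv2","import numpy as np, cv2\nfrom scipy.spatial.transform import Rotation")
open('h.py','w').write(s)
E
python3 - <<'E'
from h import *
im,d,P=load('top0')
for u,v in((256,195),(100,100),(400,300),(60,350)): print(u,v,P[v,u].round(3))
E
```

```text
256 195 [ 0.553  0.048 -0.   ]
100 100 [0.85  0.556 0.   ]
400 300 [ 0.229 -0.413  0.003]
60 350 [ 0.059  0.647 -0.003]
```

View pics/top0.png

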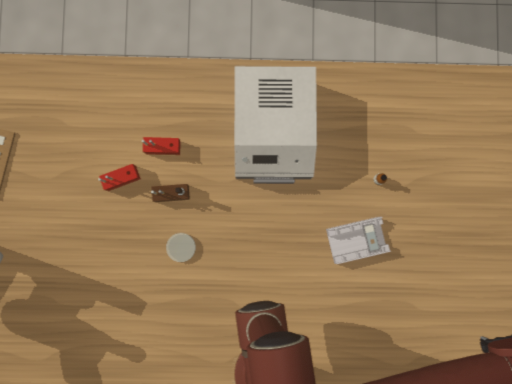

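View pics/side0.png

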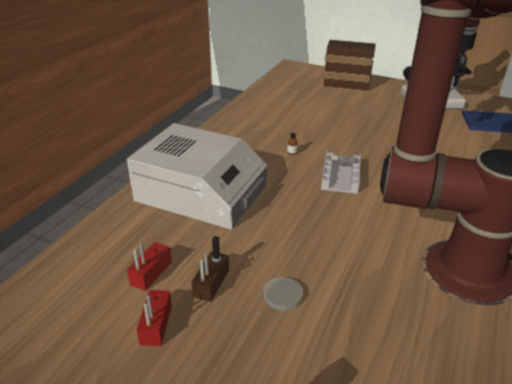

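```bash
python3 - <<'E'
import cv2
im=cv2.imread('pics/top0.png')
a=cv2.resize(im[60:190,220:330],None,fx=4,fy=4,interpolation=cv2.INTER_CUBIC)
b=cv2.resize(im[170:215,140:200],None,fx=5,fy=5,interpolation=cv2.INTER_CUBIC)
c=cv2.resize(im[210:270,320:395],None,fx=4,fy=4,interpolation=cv2.INTER_CUBIC)
import numpy as np
o=np.zeros((560,760,3),'u1');o[:520,:440]=a;o[:225,450:750]=b;o[240:480,450:750]=c
cv2.imwrite('pics/z1.png',o)
E
python3 - <<'E'
from h import *
im,d,P=load('top0')
def rect(m,n):
    p=P[m][:,:2]; r=cv2.minAreaRect((p*1000).astype('f4')); print(n,m.sum(),r,P[m].mean(0).round(4))
X,Y,Z=P[...,0],P[...,1],P[...,2]
sc=(X>.5)&(X<1.1)&(Y<.3)&(Y>-.2)
rect(sc&(Z>.135)&(Z<.16),'roof')
s=sc&(Z>.08)&(Z<.132); rect(s,'slope')
A=np.c_[X[s],Y[s],np.ones(s.sum())];k=np.linalg.lstsq(A,Z[s],rcond=None)[0];print(k, np.degrees(np.arctan(np.hypot(k[0],k[1]))),np.arctan2(k[1],k[0]), np.std(A@k-Z[s]))
rect(sc&(Z>.03),'all')
tb=(X>.45)&(X<.65)&(Y>.2)&(Y<.42)
rect(tb&(Z>.04)&(Z<.056),'block')
rect(tb&(Z>.07),'blocktall')
rk=(X>.3)&(X<.5)&(Y<-.12)&(Y>-.4)
rect(rk&(Z>.025),'rack'); rect(rk&(Z>.003),'rackall')
for (n,u,v) in(('oil',380,179),('dish',181,248)): print(n,P[v,u])
E
```

```text
roof 6653 ((799.9085083007812, -1.0108489990234375), (252.9154510498047, 241.0655059814453), 1.309665560722351) [ 8.012e-01 -3.000e-04  1.426e-01]
slope 1856 ((651.8450927734375, 33.98460388183594), (290.6051025390625, 473.1583251953125), 52.01313400268555) [0.6456 0.0019 0.1066]
[ 0.53069446  0.04826647 -0.23609971] 28.05247759447381 0.09070009481464443 0.009065196881461924
all 9465 ((730.8778076171875, 90.0257339477539), (390.4294128417969, 424.84735107421875), 1.0589178800582886) [0.7519 0.0059 0.1286]
block 466 ((555.5328369140625, 342.481689453125), (165.94056701660156, 68.2617416381836), 82.07100677490234) [0.5524 0.3179 0.0497]
blocktall 59 ((550.5674438476562, 317.8645935058594), (12.989853858947754, 84.48668670654297), 7.325331211090088) [0.5526 0.3057 0.1006]
rack 1058 ((416.27386474609375, -272.44189453125), (109.9696044921875, 173.81541442871094), 14.097208976745605) [ 0.4171 -0.2793  0.0393]
rackall 2393 ((400.0757141113281, -259.705810546875), (279.27056884765625, 199.7155303955078), 89.9569320678711) [ 0.409  -0.2649  0.0208]
oil [ 0.60610691 -0.33551403  0.05503787]
dish [0.38096938 0.27963734 0.01457221]
```

View pics/z1.png

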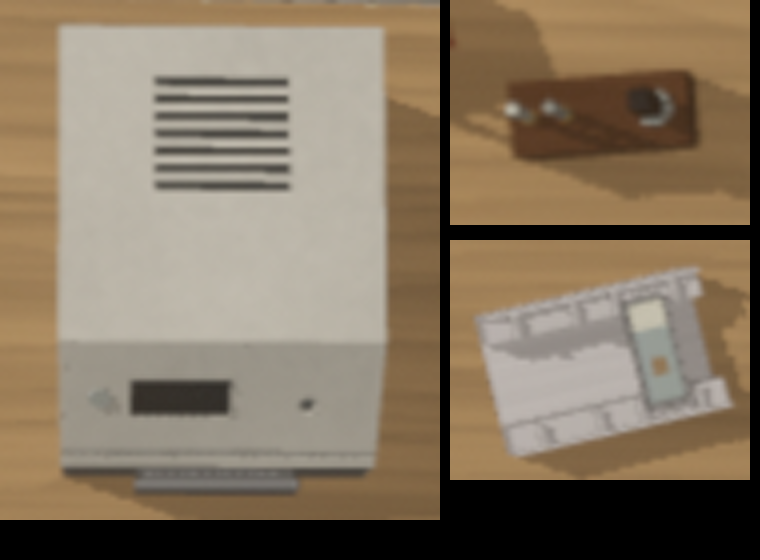

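```bash
cat >> h.py <<'E'
def ray(c,u,v,z):
    K=np.array(c['K']);R=Rotation.from_euler('xyz',c['rotation']).as_matrix();e=np.array(c['eye'])
    w=R@np.array([(u-K[0,2])/K[0,0],(v-K[1,2])/K[1,1],1]);return e+w*(z-e[2])/w[2]
def proj(c,p):
    K=np.array(c['K']);R=Rotation.from_euler('xyz',c['rotation']).as_matrix();q=K@(R.T@(np.array(p)-np.array(c['eye'])));return q[:2]/q[2]
E
python3 - <<'E'
from h import *
c=cams.calibration('top')
print('handle',ray(c,178.6,190,.114)); print('hole',ray(c,220+307/4,60+404/4,.107))
print('block corners',[ray(c,140+(a-450)/5,170+b/5,.05).round(4) for a,b in((508,82),(692,71),(697,148),(516,158))])
print(manip.current_ee_rot(),manip.current_tool_pos())
w=cams.calibration('wrist');R=Rotation.from_euler('xyz',manip.current_ee_rot())
print(R.inv().apply(np.array(w['eye'])-manip.current_tool_pos()))
print((R.inv()*Rotation.from_euler('xyz',w['rotation'])).as_matrix().round(3))
E
```

```text
handle [0.55467959 0.2785103  0.114     ]
hole [ 0.64939174 -0.07090289  0.107     ]
block corners [array([0.5695, 0.3709, 0.05  ]), array([0.5786, 0.2579, 0.05  ]), array([0.531 , 0.2535, 0.05  ]), array([0.5227, 0.3644, 0.05  ])]
[-3.13999488e+00 -1.32056093e-04  2.81841323e-01] [ 0.17372787 -0.59989986  0.25533953]
[ 0.07716281  0.00088233 -0.11866356]
[[-0.    -0.954 -0.299]
 [ 1.    -0.    -0.001]
 [ 0.    -0.299  0.954]]
```

```bash
python3 - <<'E'
from h import *
t=manip.current_t()
manip.movep([.555,.279,.25],[np.pi,0,np.pi+.078]); print(manip.current_t()-t, manip.current_qpos())
snap('wrist','w1')
d=cams.spot_in('wrist','pin_grip'); print(d)
E
```

```text
3.3417 [ 3.44973128e-01  4.76880502e-02  1.62864277e+00 -1.72150822e-04
  1.46525796e+00 -1.30270682e+00]
[{'rect': [250.3, 168.7, 17.2, 31.2], 'p': 0.91}]
```

View pics/w1.png

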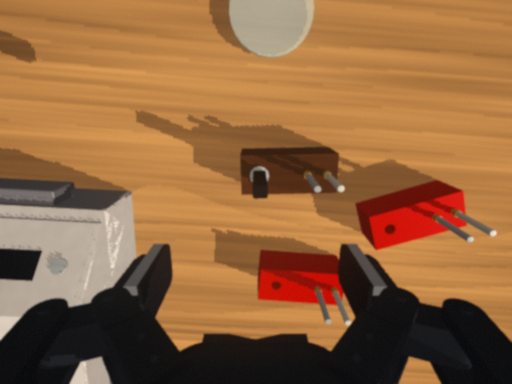

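```bash
python3 - <<'E'
from h import *
im=cv2.imread('pics/w1.png')
cv2.imwrite('pics/z2.png',cv2.resize(im[135:210,225:360],None,fx=5.5,fy=5.5,interpolation=cv2.INTER_CUBIC))
im,d,P=load('w1')
for v in range(164,200,3): print(v,[tuple(P[v,u].round(3)) for u in (255,260,265)])
E
```

```text
164 [(np.float64(0.546), np.float64(0.277), np.float64(0.051)), (np.float64(0.546), np.float64(0.283), np.float64(0.05)), (np.float64(0.546), np.float64(0.288), np.float64(0.051))]
167 [(np.float64(0.549), np.float64(0.277), np.float64(0.054)), (np.float64(0.549), np.float64(0.283), np.float64(0.055)), (np.float64(0.549), np.float64(0.289), np.float64(0.051))]
170 [(np.float64(0.552), np.float64(0.278), np.float64(0.058)), (np.float64(0.551), np.float64(0.283), np.float64(0.06)), (np.float64(0.552), np.float64(0.289), np.float64(0.055))]
173 [(np.float64(0.552), np.float64(0.278), np.float64(0.072)), (np.float64(0.551), np.float64(0.283), np.float64(0.072)), (np.float64(0.552), np.float64(0.288), np.float64(0.067))]
176 [(np.float64(0.551), np.float64(0.278), np.float64(0.086)), (np.float64(0.551), np.float64(0.283), np.float64(0.087)), (np.float64(0.551), np.float64(0.288), np.float64(0.084))]
179 [(np.float64(0.551), np.float64(0.278), np.float64(0.098)), (np.float64(0.551), np.float64(0.282), np.float64(0.098)), (np.float64(0.551), np.float64(0.287), np.float64(0.098))]
182 [(np.f
[... 379 characters left out ...]
p.float64(0.278), np.float64(0.115)), (np.float64(0.555), np.float64(0.282), np.float64(0.115)), (np.float64(0.554), np.float64(0.287), np.float64(0.116))]
191 [(np.float64(0.558), np.float64(0.278), np.float64(0.115)), (np.float64(0.558), np.float64(0.283), np.float64(0.115)), (np.float64(0.558), np.float64(0.287), np.float64(0.115))]
194 [(np.float64(0.561), np.float64(0.278), np.float64(0.115)), (np.float64(0.561), np.float64(0.283), np.float64(0.115)), (np.float64(0.56), np.float64(0.288), np.float64(0.115))]
197 [(np.float64(0.564), np.float64(0.279), np.float64(0.115)), (np.float64(0.564), np.float64(0.283), np.float64(0.115)), (np.float64(0.563), np.float64(0.288), np.float64(0.115))]
```

View pics/z2.png

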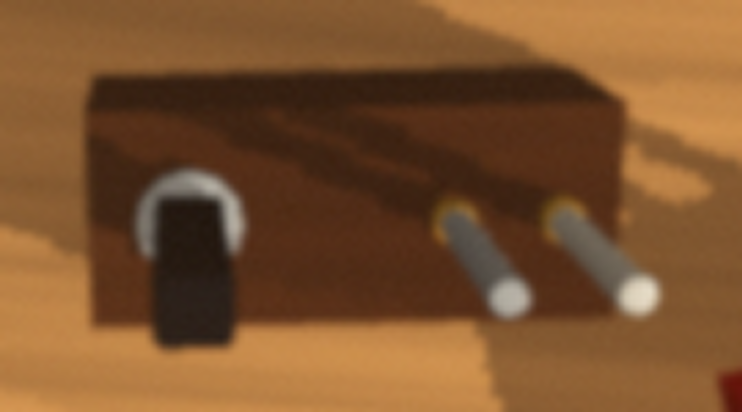

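```bash
python3 - <<'E'
from h import *
c=cams.calibration('wrist')
f=lambda a,b:ray(c,225+a/5.5,135+b/5.5,.05)
q=[f(90,104),f(622,101),f(618,319),f(95,324)];print(np.round(q,4),np.mean(q,0))
t=manip.current_t()
manip.set_gripper(.04)
manip.line_to([.558,.282,.14]); snap('wrist','w2')
manip.line_to([.558,.282,.090],rate=.08)
manip.set_gripper(0.0); print(manip.current_grip_width(),manip.current_tool_pos(),manip.current_ee_rot(),manip.current_ft_force())
snap('wrist','w3');print(manip.current_t()-t)
E
```

```text
[[0.5363 0.2614 0.05  ]
 [0.5274 0.3689 0.05  ]
 [0.5735 0.3756 0.05  ]
 [0.5831 0.2654 0.05  ]] [0.55507474 0.31780589 0.05      ]
0.013374870945040997 [0.5586598  0.28220147 0.09102355] [ 3.14116703e+00  1.80402276e-03 -3.06356927e+00] [-0.10668736 -0.26177634  1.61719934]
2.6166000000000005
```

View pics/w3.png

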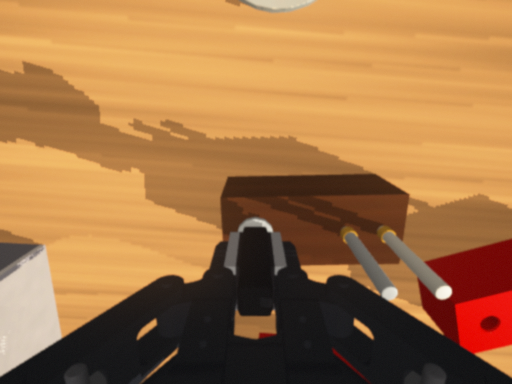

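View pics/w2.png

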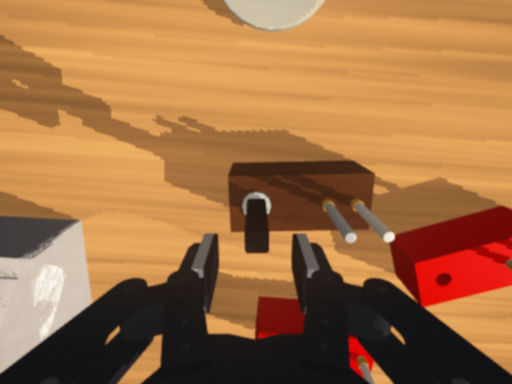

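```bash
cat >> h.py <<'E'
from math import *
def tilt(yaw,a=40):
    return Rotation.from_euler('z',yaw)*Rotation.from_euler('y',-a,degrees=True)*Rotation.from_euler('z',pi)*Rotation.from_euler('x',pi)
E
python3 - <<'E'
from h import *
t=manip.current_t()
R=tilt(.018); n=-R.as_matrix()[:,2]; hole=np.array([.649,-.071,.107]); p=hole+n*.141; print(n,p)
print(manip.inverse_kinematics(p,R.as_euler('xyz')), manip.inverse_kinematics(hole+n*.04,R.as_euler('xyz')))
manip.line_to([.5586,.2822,.165]);snap('wrist','w4')
manip.movep([.52,.1,.3],[pi,0,pi]); 
manip.movep(p,R.as_euler('xyz')); print(manip.current_tool_pos()-p)
snap('wrist','w5'); print(cams.spot_in('wrist','release_hole'));print(manip.current_t()-t)
E
```

```text
[-0.64268348 -0.01156955  0.76604444] [ 0.55838163 -0.07263131  0.21501227]
[-0.37477873 -0.4477232   2.21410061  0.36909341  0.75044189 -2.15382897] [-0.32046628 -0.15041179  2.12375326  0.42845597  0.53950966 -2.2076723 ]
[ 0.00029413  0.00093899 -0.00022259]
[{'rect': [192.4, 78.7, 273.1, 213.8], 'p': 0.84}]
2.5249999999999995
```

View pics/w5.png

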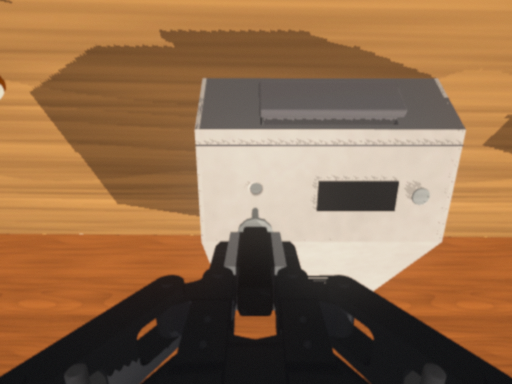

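View pics/w4.png

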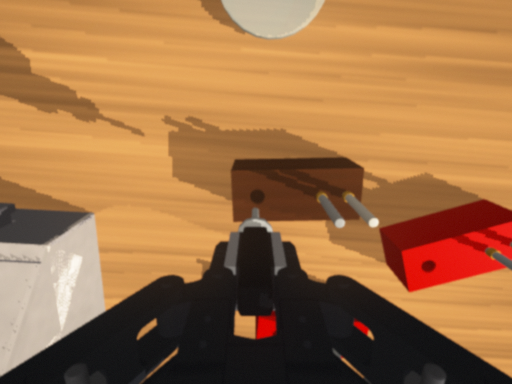

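```bash
python3 - <<'E'
from h import *
im,d,P=load('w5');z=np.load('pics/w5.npz');c=dict(K=z['K'],eye=z['e'],rotation=z['R'])
p=P[155:230,215:310].reshape(-1,3); p=P[150:232,205:440][::2,::2].reshape(-1,3)
# robust plane
for i in range(6):
    m=p.mean(0);n=np.linalg.svd(p-m)[2][2];r=(p-m)@n;p=p[abs(r)<max(.001,2*r.std())]
n*=np.sign(n[2]);print('n',n,degrees(acos(n[2])),'yaw',atan2(-n[1],-n[0]),len(p),r.std())
R=Rotation.from_euler('xyz',z['R']).as_matrix()
def onpl(u,v):
    w=R@np.array([(u-c['K'][0,2])/c['K'][0,0],(v-c['K'][1,2])/c['K'][1,1],1]);return z['e']+w*((m-z['e'])@n)/(w@n)
# hole refine
g=cv2.cvtColor(im,cv2.COLOR_RGB2GRAY)
print(g[178:216,244:270:1][::2])
h=onpl(256.5,188.5);print('hole',h)
# front lower slope edge and roof edge
for a in ((198,143),(463,143),(203,241),(442,241)): print(a,onpl(*a).round(4))
E
python3 - <<'E'
import cv2
im=cv2.imread('pics/w5.png')
cv2.imwrite('pics/z3.png',cv2.resize(im[170:235,225:290],None,fx=9,fy=9,interpolation=cv2.INTER_CUBIC))
E
```

```text
n [-0.64412819 -0.01243492  0.76481648] 40.10933166786103 yaw 0.019302647218174707 4067 0.0005805817435005027
[[221 220 220 220 219 219 219 219 219 218 217 217 218 217 217 216 217 216
  218 217 216 216 218 216 217 217]
 [219 219 219 217 217 218 217 218 218 218 218 218 217 216 216 217 217 216
  217 217 217 217 218 217 217 216]
 [218 217 216 209 203 204 214 222 221 215 208 204 199 201 202 208 212 215
  218 218 218 217 217 218 217 218]
 [215 211 207 206 209 220 219 203 181 169 164 162 162 163 164 168 181 195
  208 215 217 217 216 217 219 216]
 [211 212 213 216 225 224 197 170 160 159 158 159 158 159 159 158 160 167
  186 207 214 216 217 216 217 216]
 [214 215 215 219 224 206 176 158 157 158 157 157 157 158 157 158 159 160
  177 202 213 216 215 217 215 216]
 [216 215 216 219 221 211 180 161 158 158 160 159 160 159 159 159 155 161
  180 204 214 217 216 216 216 215]
 [217 215 217 217 218 215 198 173 157 155 155 157 156 156 154 151 159 178
  201 212 216 217 216 216 215 215]
 [215 217 215 216 217 216 212 203 185 169 161 158 161 164 173 184 197 208
  214 218 217 217 217 216 216 214]
 [216 216
[... 566 characters left out ...]
214 213 210 208 207 208 211 212 214 214 214
  214 214 214 213 212 213 212 212]
 [215 214 215 214 215 215 213 210 193 169 149 143 154 179 203 210 214 214
  212 213 212 213 212 213 213 211]
 [214 214 214 214 214 214 210 193 154 126 119 118 120 141 179 205 213 214
  215 214 212 213 212 213 213 213]
 [214 214 216 215 215 214 209 184 144 124 117 118 120 136 177 205 214 214
  215 214 212 212 211 213 212 213]
 [214 214 215 214 215 215 207 177 139 120 118 118 119 133 170 202 214 214
  214 215 213 214 212 214 212 213]]
hole [ 0.65111391 -0.06886216  0.1083875 ]
(198, 143) [ 0.6195 -0.122   0.0809]
(463, 143) [0.6152 0.1158 0.0811]
(203, 241) [ 0.6938 -0.1214  0.1435]
(442, 241) [0.6896 0.1171 0.1438]
```

View pics/z3.png

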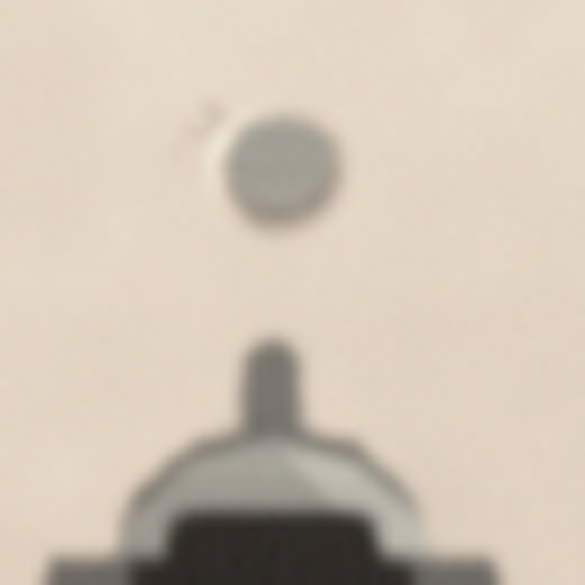

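```bash
python3 - <<'E'
from h import *
im,d,P=load('w5');z=np.load('pics/w5.npz');c=dict(K=z['K'],eye=z['e'],rotation=z['R'])
T=np.array(manip.current_tool_pos());R=Rotation.from_euler('xyz',manip.current_ee_rot()).as_matrix()
for L in(.076,.081,.0785): print(L,proj(c,T+R[:,2]*L))
print(proj(c,T+R@[-.0035,0,.0785]),proj(c,T+R@[.0025,0,.0785]),proj(c,T+R@[.0025,0,.051]))
print([P[v,254:257].round(4).tolist() for v in(208,210,213,216)])
n=-R[:,2]
# hole
K=c['K'];Rc=Rotation.from_euler('xyz',z['R']).as_matrix()
pl=np.array([.65111391,-.06886216,.1083875]);w=Rc@np.array([(255.8-K[0,2])/K[0,0],(188.4-K[1,2])/K[1,1],1]);h=z['e']+w*((pl-z['e'])@n)/(w@n);print('hole',h)
print('tool frame hole',R.T@(h-T)); 
for v in(208,210,213,216): print(R.T@(P[v,255]-T))
E
```

```text
0.076 [256.05891761 213.96758128]
0.081 [256.02690981 211.4554018 ]
0.0785 [256.04273192 212.69722315]
[256.04744109 217.14377203] [256.03933947 209.49396376] [256.24082751 224.88695001]
[[[0.6062, -0.072, 0.1547], [0.6059, -0.0713, 0.1549], [0.607, -0.0705, 0.1543]], [[0.6042, -0.072, 0.1575], [0.6031, -0.0713, 0.1581], [0.603, -0.0706, 0.1582]], [[0.5996, -0.0721, 0.1624], [0.5994, -0.0714, 0.1625], [0.5987, -0.0707, 0.1629]], [[0.5959, -0.0722, 0.1667], [0.5963, -0.0715, 0.1664], [0.5951, -0.0708, 0.1671]]]
hole [ 0.65105104 -0.06952211  0.10832327]
tool frame hole [-3.50919568e-04  6.67068011e-05  1.41660749e-01]
[ 0.00426134 -0.00075509  0.07690033]
[ 0.0043371  -0.00076006  0.07267611]
[ 0.00434817 -0.00076707  0.06688699]
[ 0.00413548 -0.00077351  0.06195324]
```

```bash
cat >> h.py <<'E'
def meas(fn):
    pass
E
python3 - <<'E'
from h import *
R=tilt(.0185); Rm=R.as_matrix(); T=np.array(manip.current_tool_pos())
Rc=Rotation.from_euler('xyz',manip.current_ee_rot()).as_matrix()
T2=T+Rc@[-.0021,.0008,.050]
manip.line_to(T2,R.as_euler('xyz'),rate=.06); print(manip.current_tool_pos()-T2)
snap('wrist','w6')
im=cv2.imread('pics/w6.png')
cv2.imwrite('pics/z4.png',cv2.resize(im[170:250,210:310],None,fx=7,fy=7,interpolation=cv2.INTER_CUBIC))
_,d,P=load('w6');Rc=Rotation.from_euler('xyz',manip.current_ee_rot()).as_matrix()
for v in range(196,224,3): print(v,[(Rc.T@(P[v,u]-manip.current_tool_pos())*1000).round(1).tolist() for u in(253,255,257)])
E
```

```text
[ 1.08112150e-04 -5.36754319e-05  3.57982167e-04]
196 [[-2.9, -2.2, 119.9], [-3.0, -0.5, 120.2], [-2.6, 1.3, 118.8]]
199 [[-5.6, -2.2, 119.5], [-5.5, -0.5, 119.4], [-5.8, 1.3, 120.3]]
202 [[-8.6, -2.2, 120.1], [-8.2, -0.5, 119.1], [-8.6, 1.3, 120.3]]
205 [[-68.7, -3.2, 277.1], [-68.2, -0.3, 275.6], [-68.4, 2.6, 276.1]]
208 [[2.4, -2.0, 76.2], [2.7, -0.5, 75.4], [2.1, 0.9, 77.0]]
211 [[2.2, -1.9, 70.6], [2.9, -0.5, 68.9], [75.6, -0.7, -117.9]]
214 [[1.9, -1.9, 66.0], [2.5, -0.5, 64.5], [2.2, 0.8, 65.2]]
217 [[10.6, -1.7, 39.5], [10.7, -0.6, 39.2], [10.9, 0.6, 38.8]]
220 [[10.1, -1.7, 36.1], [9.8, -0.6, 36.8], [10.0, 0.6, 36.3]]
223 [[8.2, -1.7, 36.2], [8.1, -0.6, 36.4], [7.8, 0.6, 37.1]]
```

View pics/z4.png

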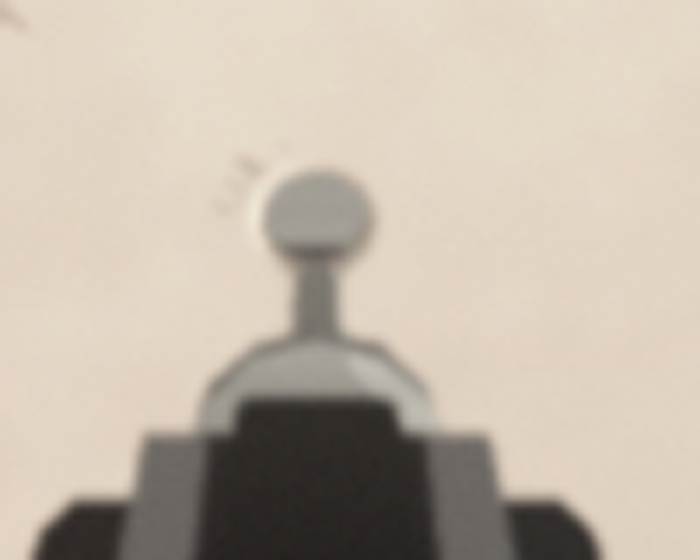

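```bash
python3 - <<'E'
from h import *
z=np.load('pics/w6.npz');K=z['K'];Rc=Rotation.from_euler('xyz',z['R']).as_matrix();R=Rotation.from_euler('xyz',manip.current_ee_rot()).as_matrix();T=np.array(manip.current_tool_pos())
_,d,P=load('w6')
Q=(P-T)@R
print('slope z',np.median(Q[180:210,270:300,2]),np.median(Q[180:210,215:238,2]),np.median(Q[172:180,240:270,2]))
h=np.median(Q[180:210,270:300,2])
for a,b in((320.5,212),(320.5,168),(320.5,262),(262,214),(376,214)):
    u=(a+.5)/7-.5+210;v=(b+.5)/7-.5+170
    w=R.T@Rc@np.array([(u-K[0,2])/K[0,0],(v-K[1,2])/K[1,1],1]);e=R.T@(z['e']-T);print((e+w*(h-e[2])/w[2])*1000)
E
```

```text
slope z 0.09201577604894272 0.09195447269595347 0.0919234126094908
[ 3.14181377 -0.22005652 92.01577605]
[ 8.23986801 -0.22033698 92.01577605]
[-2.73805941 -0.21973304 92.01577605]
[ 2.91287804 -6.67582171 92.01577605]
[ 2.90415373  5.90482919 92.01577605]
```

```bash
python3 - <<'E'
from h import *
for f in('w5','w6'):
  z=np.load(f'pics/{f}.npz');c=dict(K=z['K'],eye=z['e'],rotation=z['R'])
  # tool pose from camera calibration: fixed offset
  A=np.array([[0,-.954,-.299],[1,0,-.001],[0,-.299,.954]])
  Rc=Rotation.from_euler('xyz',z['R']).as_matrix();R=Rc@np.linalg.inv(A) if 0 else Rc@A.T
  T=z['e']-R@[.07716281,.00088233,-.11866356]
  print(f,T)
  for ax in(0,.001,.002,.003):
    # limb of tip: sphere radius 2.5 centered at z=.0785
    tip=min(proj(c,T+R@[ax+.0025*cos(a),0,.0785+.0025*sin(a)])[1] for a in np.linspace(0,1.57,20))
    print(ax,'tip',tip,'handle/collar',proj(c,T+R@[ax+.007,0,.037])[1],'collar front',proj(c,T+R@[ax+.011,0,.041])[1],proj(c,T+R@[ax+.011,0,.037])[1])
E
```

```text
w5 [ 0.56039533 -0.07328776  0.21554105]
0 tip 208.51418771542802 handle/collar 226.54966167151287 collar front 217.65130651795744 220.2768802012046
0.001 tip 207.23749397047834 handle/collar 224.98978076972932 collar front 216.0997274199897 218.6947287315591
0.002 tip 205.9571756582823 handle/collar 223.424376517764 collar front 214.5427382962426 217.10693509789147
0.003 tip 204.67321732153496 handle/collar 221.85341952731113 collar front 212.98031080188875 215.5134690652219
w6 [ 0.5952073  -0.07161111  0.18068191]
0 tip 208.51418771542802 handle/collar 226.54966167151295 collar front 217.65130651795747 220.27688020120468
0.001 tip 207.23749397047834 handle/collar 224.98978076972944 collar front 216.0997274199898 218.69472873155914
0.002 tip 205.95717565828235 handle/collar 223.42437651776402 collar front 214.54273829624262 217.1069350978915
0.003 tip 204.673217321535 handle/collar 221.85341952731122 collar front 212.98031080188872 215.51346906522193
```

```bash
python3 - <<'E'
from h import *
T=np.array(manip.current_tool_pos());print(T)
Rc=Rotation.from_euler('xyz',manip.current_ee_rot()).as_matrix()
R=tilt(.0185)
T2=T+Rc@[.0023,.0003,.004]
manip.line_to(T2,R.as_euler('xyz'),rate=.03); manip.sleep(.3); print(manip.current_tool_pos()-T2, np.degrees((R.inv()*Rotation.from_euler('xyz',manip.current_ee_rot())).as_rotvec()))
snap('wrist','w7')
im=cv2.imread('pics/w7.png')
cv2.imwrite('pics/z5.png',cv2.resize(im[170:250,210:310],None,fx=7,fy=7,interpolation=cv2.INTER_CUBIC))
z=np.load('pics/w7.npz');K=z['K'];Rc=Rotation.from_euler('xyz',z['R']).as_matrix();R=Rotation.from_euler('xyz',manip.current_ee_rot()).as_matrix();T=np.array(manip.current_tool_pos())
_,d,P=load('w7')
Q=(P-T)@R*1000
print('slope z',np.median(Q[180:210,270:300,2]))
print(Q[208:216:2,255].round(1))
np.savez('pics/w7q.npz',R=R,T=T)
E
```

```text
[ 0.59349461 -0.07005617  0.18008872]
[ 6.79229964e-05 -3.61527279e-05  1.66612945e-04] [ 0.00510283 -0.0152931  -0.00156622]
slope z 88.05025250788927
[[ 2.6 -0.5 75.3]
 [ 2.8 -0.5 70.7]
 [ 2.4 -0.5 67.7]
 [ 2.2 -0.5 64.7]]
```

View pics/z5.png

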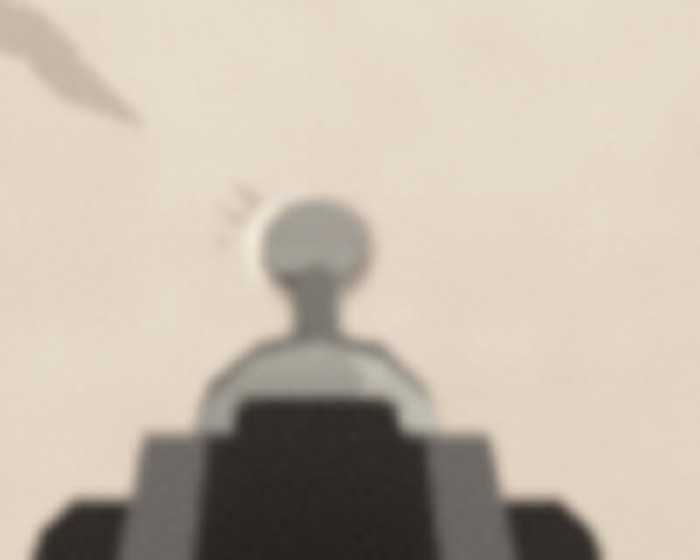

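```bash
python3 - <<'E'
from h import *
z=np.load('pics/w7.npz');q=np.load('pics/w7q.npz');R,T=q['R'],q['T'];c=dict(K=z['K'],eye=z['e'],rotation=z['R'])
def px(p): u,v=proj(c,T+R@p);return ((u-210+.5)*7-.5,(v-170+.5)*7-.5)
for cx in(-.001,0,.001,.002,.003): print(cx,'top',px([cx+.006,0,.088])[1],'bot',px([cx-.006,0,.088])[1],'mid',px([cx,0,.088]),'l/r',px([cx,-.006,.088])[0],px([cx,.006,.088])[0])
print('pin tip',px([.0002,-.0005,.081]))
E
```

```text
-0.001 top 206.2358695584857 bot 309.50047225877825 mid (np.float64(322.7664846394323), np.float64(258.2924195343593)) l/r 267.7590461508672 377.77337238696157
0 top 197.47580228094364 bot 301.0238386388255 mid (np.float64(322.7705152616302), np.float64(249.67581691728748)) l/r 267.68764291021466 377.852835360476
0.001 top 188.6914761998894 bot 292.52411476943956 mid (np.float64(322.77455695365757), np.float64(241.03554938807537)) l/r 267.61604356444116 377.93251657253865
0.002 top 179.88279040761932 bot 284.0012061755991 mid (np.float64(322.7786097611804), np.float64(232.37151932155865)) l/r 267.54424730454735 378.0124169234474
0.003 top 171.04964343600142 bot 275.45501786617604 mid (np.float64(322.78267373011704), np.float64(223.6836285548542)) l/r 267.4722533170787 378.09253731845877
pin tip (np.float64(318.2557901701358), np.float64(270.7481551385971))
```

```bash
python3 - <<'E'
from h import *
T=np.array(manip.current_tool_pos());R=tilt(.0185);Rm=R.as_matrix();q=np.load('pics/w7q.npz')['T']
print(manip.current_ft_force())
r=manip.line_to(q+Rm@[0,0,.032],R.as_euler('xyz'),rate=.05,until_force=8); print(r,(manip.current_tool_pos()-q)@Rm,manip.current_ft_force())
if not r:
    r=manip.line_to(q+Rm@[0,0,.0445],R.as_euler('xyz'),rate=.03,until_force=25); manip.sleep(.2)
    print(r,(manip.current_tool_pos()-q)@Rm,manip.current_ft_force())
snap('side','s1');snap('top','t1');print(manip.current_t())
E
```

```text
[ 0.70608737 -0.41923931 -1.28053506]
False [4.83345137e-06 3.54664635e-06 3.20818454e-02] [-0.4247202   0.5755099  -0.70237434]
False [0.0016712  0.00031754 0.04465974] [-8.96579506 -0.80004267  2.75530219]
12.0667
```

View pics/s1.png

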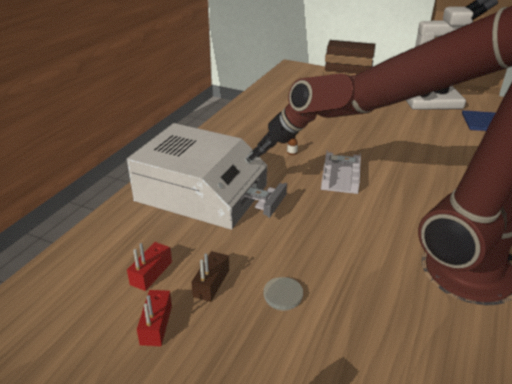

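```bash
python3 - <<'E'
from h import *
R=tilt(.0185);Rm=R.as_matrix();q=np.load('pics/w7q.npz')['T']
manip.line_to(q+Rm@[0,0,-.06],R.as_euler('xyz'),rate=.12)
manip.movep([.52,.1,.3],[pi,0,pi]); snap('wrist','w8a')
manip.movep([.5587,.2822,.165],[pi,0,-3.0636]);manip.sleep(.3)
print(manip.current_tool_pos(),manip.current_ft_force())
snap('wrist','w8')
im=cv2.imread('pics/w8.png')
a=cv2.resize(im[140:240,205:305],None,fx=6,fy=6,interpolation=cv2.INTER_CUBIC)
cv2.imwrite('pics/z6.png',a);print(manip.current_t())
E
```

```text
[0.55937135 0.28151823 0.16627395] [-0.12225127 -1.03653752 -1.38466272]
15.1833
```

View pics/z6.png

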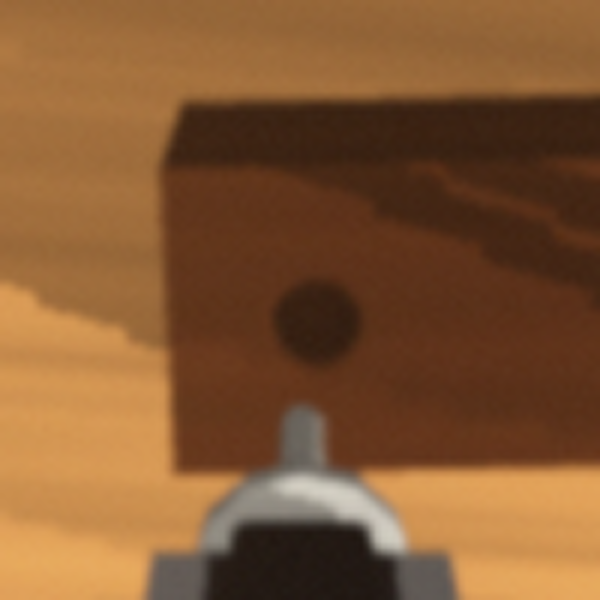

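View pics/w8a.png

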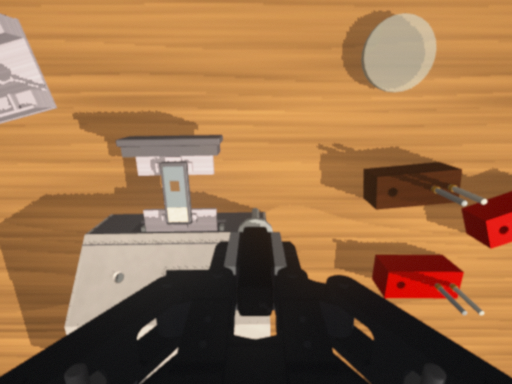

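```bash
python3 - <<'E'
from h import *
z=np.load('pics/w8.npz');c=dict(K=z['K'],eye=z['e'],rotation=z['R'])
h=ray(c,257.4,193.2,.05);R=Rotation.from_euler('xyz',manip.current_ee_rot()).as_matrix();T=manip.current_tool_pos()
print(h,R.T@(h-T)); print(ray(c,255.2,208.5,T[2]-.0785))
E
```

```text
[0.5585083  0.28310589 0.05      ] [0.00070999 0.00145334 0.11591914]
[0.5584012  0.2811143  0.08741951]
```

```bash
python3 - <<'E'
from h import *
o=[pi,0,-3.0636]
manip.line_to([.5587,.2828,.150],o,rate=.08)
r=manip.line_to([.5587,.2828,.0915],o,rate=.06,until_force=6);manip.sleep(.1);print(r,manip.current_tool_pos(),manip.current_ft_force())
snap('wrist','w9')
E
```

```text
False [0.55897712 0.28289236 0.09196178] [-0.46446251 -0.12082644 -0.646568  ]
```

View pics/w9.png

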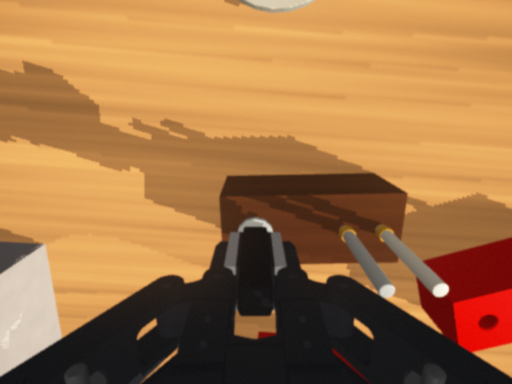

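```bash
python3 - <<'E'
from h import *
manip.set_gripper(.04)
manip.line_to([.559,.2829,.15],rate=.2); snap('wrist','w10')
q=np.load('pics/w7q.npz');h=q['T']+q['R']@[0,-.0005,.088];Rz=Rotation.from_euler('z',.0185).as_matrix()
O=h-Rz@[.042,-.066,.107];C=O+Rz@[-.047,0,.05];print(h,O,C)
manip.movep([C[0],C[1],.22],[pi,0,pi+.0185]);manip.set_gripper(.06);manip.sleep(.2)
snap('wrist','w11');print(cams.spot_in('wrist','cassette_center'));np.savez('pics/w11q.npz',T=manip.current_tool_pos(),r=manip.current_ee_rot());print(manip.current_tool_pos(),manip.current_t())
E
```

```text
[ 0.65091482 -0.06925083  0.10824195] [ 0.60770108 -0.00403908  0.00124195] [ 0.56070912 -0.00490853  0.05124195]
[{'rect': [239.8, 138.6, 32.0, 79.4], 'p': 0.96}]
[ 0.56073518 -0.00486443  0.22001199] 19.4333
```

View pics/w11.png

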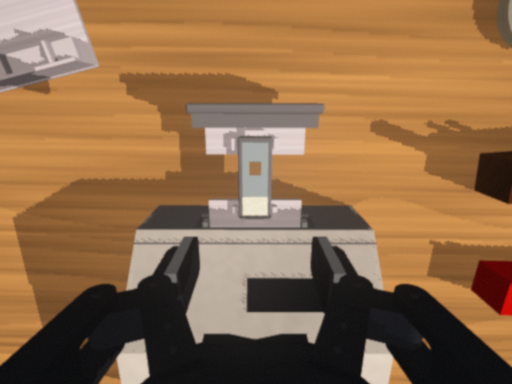

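View pics/w10.png

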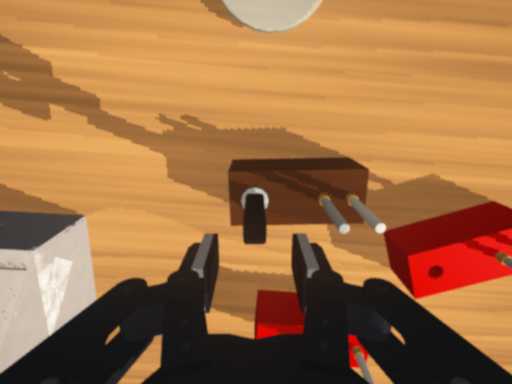

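```bash
python3 - <<'E'
from h import *
z=np.load('pics/w11.npz');c=dict(K=z['K'],eye=z['e'],rotation=z['R']);_,d,P=load('w11')
im=cv2.imread('pics/w11.png');cv2.imwrite('pics/z7.png',cv2.resize(im[95:230,180:330],None,fx=4.4,fy=4.4,interpolation=cv2.INTER_CUBIC))
print(np.median(P[150:200,248:262,2]),np.median(P[134:150,210:232,2]))
for p in((239,137),(271,137),(238,218),(272,218),(255.3,137),(255,218)): print(p,ray(c,*p,.055).round(4))
print(P[105:128:3,255].round(4))
E
```

```text
0.05665472101824867 0.045987254956989465
(239, 137) [ 0.5181 -0.0215  0.055 ]
(271, 137) [0.5175 0.0097 0.055 ]
(238, 218) [ 0.6034 -0.0224  0.055 ]
(272, 218) [0.6028 0.0138 0.055 ]
(255.3, 137) [ 0.5178 -0.0056  0.055 ]
(255, 218) [ 0.6031 -0.0043  0.055 ]
[[ 0.4878 -0.0065  0.0686]
 [ 0.4904 -0.0064  0.0697]
 [ 0.493  -0.0064  0.0668]
 [ 0.4958 -0.0063  0.0646]
 [ 0.4984 -0.0063  0.0645]
 [ 0.5011 -0.0062  0.0648]
 [ 0.5038 -0.0062  0.0646]
 [ 0.5066 -0.0061  0.0638]]
```

View pics/z7.png

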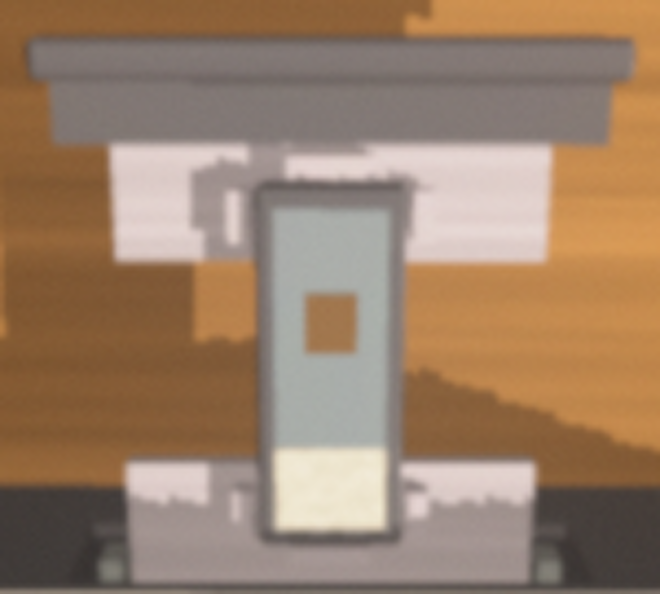

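```bash
python3 - <<'E'
from h import *
o=[pi,0,pi+.0185]
manip.line_to([.5605,-.005,.10],o,rate=.15)
print(manip.line_to([.5605,-.005,.056],o,rate=.08,until_force=10))
manip.set_gripper(0);print(manip.current_grip_width(),manip.current_tool_pos(),manip.current_ft_force())
snap('wrist','w12')
manip.line_to([.5605,-.005,.12],o,rate=.08);manip.sleep(.2)
snap('wrist','w13');print(manip.current_grip_width(),manip.current_t())
E
```

```text
False
0.0330157020023608 [ 0.56125611 -0.00509657  0.05697396] [ 1.09957641 -0.36242035  2.72117896]
0.03299323255516285 22.6833
```

View pics/w13.png

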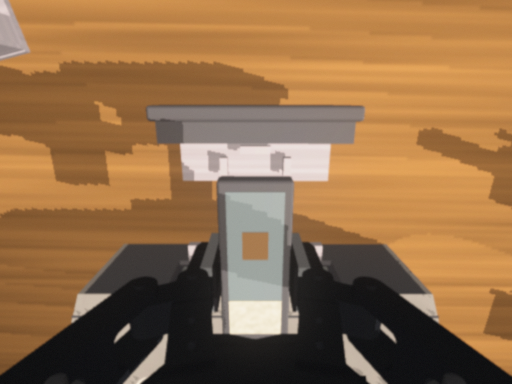

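```bash
python3 - <<'E'
from h import *
o=[pi,0,pi+.246]
manip.line_to([.5605,-.005,.2],rate=.2)
manip.line_to([.48,-.22,.2],o,rate=.2);manip.sleep(.2)
snap('wrist','w14');np.savez('pics/w14q.npz',T=manip.current_tool_pos(),r=manip.current_ee_rot());print(manip.current_tool_pos(),manip.current_t())
print(cams.spot_in('wrist','rack'))
E
```

```text
[ 0.48025741 -0.21945243  0.20002595] 24.7833
[{'rect': [151.5, 53.6, 45.3, 100.0], 'p': 0.3}]
```

View pics/w14.png

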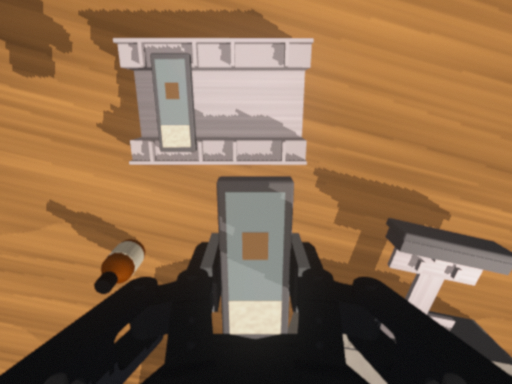

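```bash
python3 - <<'E'
from h import *
im=cv2.imread('pics/w14.png');cv2.imwrite('pics/z8.png',cv2.resize(im[30:175,105:325],None,fx=3.6,fy=3.6,interpolation=cv2.INTER_CUBIC))
E
```

```text
(no output)
```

View pics/z8.png

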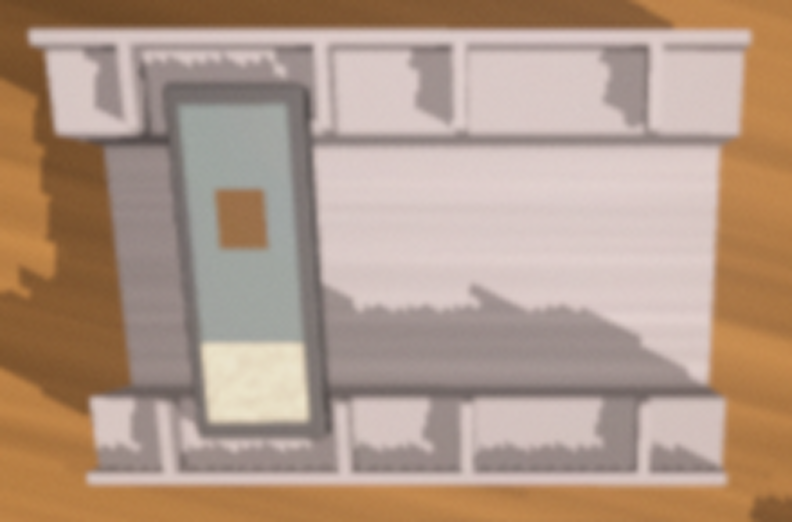

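```bash
python3 - <<'E'
from h import *
z=np.load('pics/w14.npz');c=dict(K=z['K'],eye=z['e'],rotation=z['R'])
f=lambda a,b,zz=.035:ray(c,105+(a+.5)/3.6-.5,30+(b+.5)/3.6-.5,zz)
q=np.array([f(468,137),f(647,137),f(475,396),f(638,396)]);print(q.round(4),q.mean(0))
ux=np.array([cos(.246),sin(.246)]);uy=np.array([-sin(.246),cos(.246)])
print([(p[:2]-q.mean(0)[:2])@np.c_[ux,uy] for p in q])
# outer corners at lip (z .043)
k=np.array([f(30,37,.043),f(750,37,.043),f(88,480,.043),f(727,480,.043)]);print(k.round(4),k.mean(0),k.mean(0)[:2]+.04*uy, [((p-k.mean(0))[:2]@np.c_[ux,uy]).round(4) for p in k])
e=k[1]-k[0];print('yaw',atan2(-e[0],e[1]),atan2(*((k[3]-k[2])[:2]*[-1,1])))
_,d,P=load('w14');print(np.median(P[45:64,240:255,2]),np.median(P[145:155,240:270,2]))
E
```

```text
[[ 0.3826 -0.2636  0.035 ]
 [ 0.3716 -0.2197  0.035 ]
 [ 0.4455 -0.2472  0.035 ]
 [ 0.4347 -0.2043  0.035 ]] [ 0.40858407 -0.23371605  0.035     ]
[array([-0.03245379, -0.02268832]), array([-0.03249772,  0.02258057]), array([ 0.03249438, -0.02209555]), array([0.03245713, 0.02220331])]
[[ 0.3874 -0.3695  0.043 ]
 [ 0.3453 -0.2024  0.043 ]
 [ 0.4919 -0.3434  0.043 ]
 [ 0.4497 -0.1758  0.043 ]] [ 0.41857119 -0.27278002  0.043     ] [ 0.40883014 -0.23398425] [array([-0.0538, -0.0862]), array([-0.054 ,  0.0861]), array([ 0.0539, -0.0864]), array([0.0538, 0.0865])]
yaw 0.24701584946147467 0.24679452238832067
0.035902808651174845 0.035941715255654594
```

```bash
python3 - <<'E'
from h import *
z=np.load('pics/w14.npz');q=np.load('pics/w14q.npz');c=dict(K=z['K'],eye=z['e'],rotation=z['R']);R=Rotation.from_euler('xyz',q['r'])
im=cv2.imread('pics/w14.png');cv2.imwrite('pics/z9.png',cv2.resize(im[165:345,195:315],None,fx=4,fy=4,interpolation=cv2.INTER_CUBIC))
for p in((219,178),(293,178),(225,334),(287,334),(255,334)): print(p,R.inv().apply(ray(c,*p,.198)-q['T']).round(4))
E
```

```text
(219, 178) [ 0.0446 -0.0162  0.002 ]
(293, 178) [0.0446 0.0158 0.002 ]
(225, 334) [-0.0394 -0.0162  0.002 ]
(287, 334) [-0.0394  0.0161  0.002 ]
(255, 334) [-0.0394 -0.0006  0.002 ]
```

View pics/z9.png

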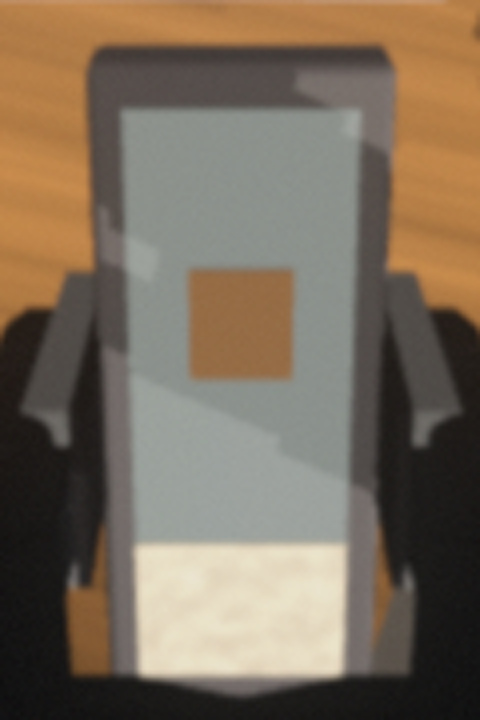

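```bash
python3 - <<'E'
from h import *
o=[pi,0,pi+.247]
manip.line_to([.4099,-.2335,.12],o,rate=.15)
manip.line_to([.4099,-.2335,.065],o,rate=.08);manip.sleep(.2)
snap('wrist','w15');f0=manip.current_ft_force()
r=manip.line_to([.4099,-.2335,.0472],o,rate=.03,until_force=5);manip.sleep(.1)
print(r,manip.current_tool_pos(),f0,manip.current_ft_force());snap('wrist','w16');print(manip.current_t())
E
```

```text
True [ 0.40945102 -0.233152    0.04696887] [ 0.04697279  0.40155849 -0.56300039] [ 0.16993753 -0.12006836  3.11862554]
27.5167
```

View pics/w16.png

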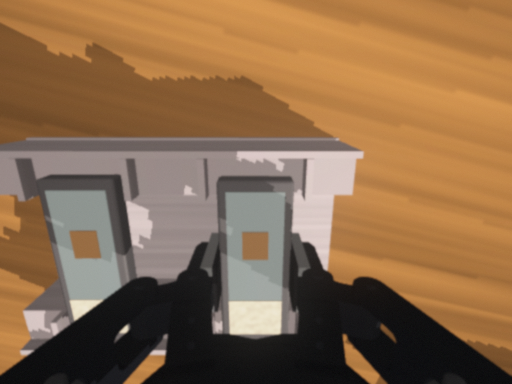

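Contact at the expected height, cassette between the cheeks (cols ~206–305). Release, retreat and check.

```bash
python3 - <<'E'
from h import *
o=[pi,0,pi+.247]
manip.set_gripper(.052);manip.sleep(.1)
manip.line_to([.4094,-.2332,.13],o,rate=.12)
manip.line_to([.47,-.22,.2],o,rate=.2);manip.sleep(.2)
snap('wrist','w17');print(manip.current_t())
z=np.load('pics/w17.npz');c=dict(K=z['K'],eye=z['e'],rotation=z['R'])
print(c); print(cams.spot_in('wrist','cassette_center'))
E
```

```text
29.6583
{'K': array([[287.4718482 ,   0.        , 254.7855428 ],
       [  0.        , 287.4718482 , 191.96143899],
       [  0.        ,   0.        ,   1.        ]]), 'eye': array([ 0.39523374, -0.23931137,  0.31700996]), 'rotation': array([ 2.83835738e+00, -2.66950064e-03,  1.81688736e+00])}
[{'rect': [239.4, 68.1, 37.8, 97.9], 'p': 0.9}]
```

View pics/w17.png

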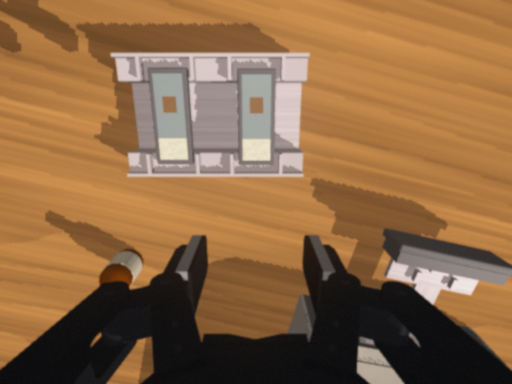

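```bash
python3 - <<'E'
from h import *
z=np.load('pics/w17.npz');c=dict(K=z['K'],eye=z['e'],rotation=z['R'])
ux=np.array([cos(.247),sin(.247)]);uy=np.array([-sin(.247),cos(.247)])
k=np.mean([ray(c,*p,.045) for p in((238,68),(274,68),(240,163.5),(275,163.5))],0)
print('cassette rel bay',(k[:2]-[.4087,-.2338])@np.c_[ux,uy])
_,d,P=load('w17');print('z top',[np.median(P[a:b,246:268,2]).round(4) for a,b in((80,95),(115,130),(142,158))],'other',np.median(P[115:130,160:180,2]))
R=tilt(.0185);Rz=Rotation.from_euler('z',.0185).as_matrix();O=np.array([.6077,-.0040,0])
W=lambda x,zz:O+Rz@[x,0,zz]
e=R.as_euler('xyz')
q=manip.inverse_kinematics(W(-.1795,.06),e);q2=manip.inverse_kinematics(W(-.03,.06),e);print(q,q2)
manip.set_gripper(0)
manip.line_to(W(-.1795,.2),e,rate=.25)
manip.line_to(W(-.1795,.06),e,rate=.15);manip.sleep(.2)
snap('wrist','w18');snap('side','s2');print(manip.current_tool_pos()-W(-.1795,.06),manip.current_t(),manip.current_ft_force())
E
```

```text
cassette rel bay [-0.00036757  0.00050003]
z top [np.float64(0.0465), np.float64(0.0465), np.float64(0.0469)] other 0.046533536935778025
None [-0.1984107  -0.1365069   2.26820995  0.41410489  0.35096509 -2.12946883]Traceback (most recent call last):
  File "<stdin>", line 13, in <module>
bench.IKError: the arm cannot follow that straight line within its joint ranges
```

```bash
cat >> h.py <<'E'
Rzs=Rotation.from_euler('z',.0185).as_matrix();Os=np.array([.6077,-.0040,0])
W=lambda x,zz:Os+Rzs@[x,0,zz]
E
python3 - <<'E'
from h import *
for a in(10,15,20,25,30):
    r=radians(a);off=np.array([.011*cos(r)+.025*sin(r),.011*sin(r)-.025*cos(r)])
    e=tilt(.0185,a).as_euler('xyz');print(a,off,[manip.inverse_kinematics(W(x-off[0],z-off[1]),e) is not None for x,z in((-.16,.2),(-.16,.047),(-.14,.047),(-.01,.047))])
E
```

```text
10 [ 0.01517409 -0.02271006] [True, True, True, True]
15 [ 0.01709566 -0.02130114] [True, True, True, True]
20 [ 0.01888712 -0.01973009] [True, True, True, True]
25 [ 0.02053484 -0.01800889] [True, True, True, True]
30 [ 0.02202628 -0.01615064] [True, True, True, True]
```

```bash
python3 - <<'E'
from h import *
e=tilt(.0185,20).as_euler('xyz')
S=lambda x,z:W(x-.0189,z+.0197)
manip.line_to(S(-.155,.2),e,rate=.25)
manip.line_to(S(-.155,.047),e,rate=.15);manip.sleep(.2)
snap('wrist','w18');snap('side','s2');print(manip.current_tool_pos()-S(-.155,.047),manip.current_t(),manip.current_ft_force())
E
```

```text
[ 4.11916648e-04 -7.56812433e-05  6.41510286e-04] 33.3 [ 0.58281136 -0.5255741   0.29134258]
```

View pics/w18.png

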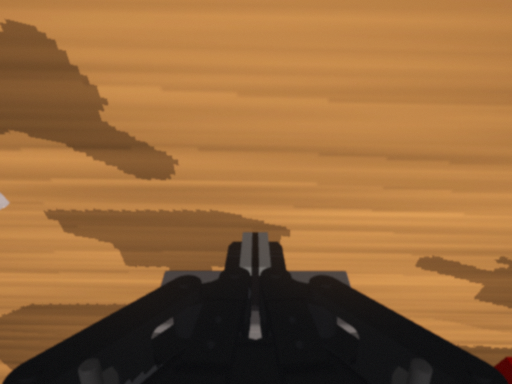

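View pics/s2.png

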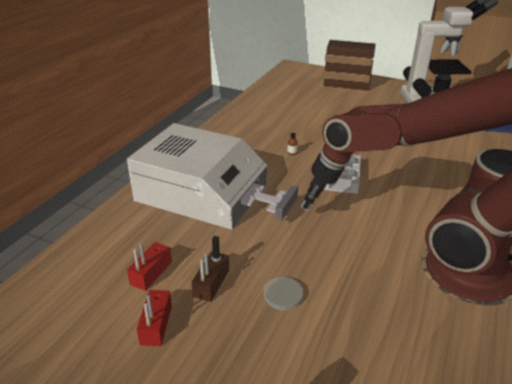

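```bash
python3 - <<'E'
from h import *
e=tilt(.0185,20).as_euler('xyz')
S=lambda x,z:W(x-.0189,z+.0197)
B=S(0,.047)
pr=lambda r:print(r,((np.array(manip.current_tool_pos())-B)@Rzs).round(4),manip.current_ft_force(),manip.current_t())
r=manip.line_to(S(-.03,.047),e,rate=.08,until_force=25);pr(r)
if not r:
    r=manip.line_to(S(-.006,.047),e,rate=.02,until_force=26);pr(r)
snap('side','s3');snap('top','t3')
E
```

```text
False [-0.0318  0.0002 -0.0015] [-12.21883431  -0.48992541   7.87937208] 35.0167
False [-0.0094  0.0002 -0.002 ] [-22.03214745  -1.69807372  14.77794538] 36.3667
```

View pics/s3.png

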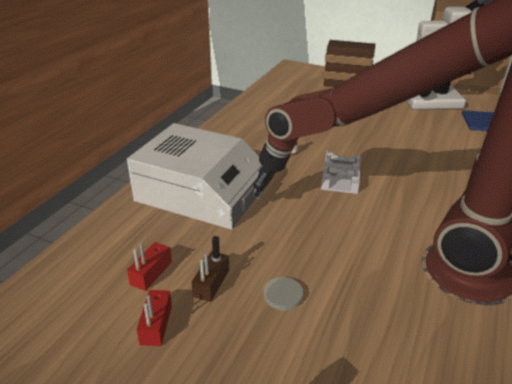

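```bash
python3 - <<'E'
from h import *
e=tilt(.0185,20).as_euler('xyz')
S=lambda x,z:W(x-.0189,z+.0197)
manip.line_to(S(-.08,.047),e,rate=.1)
manip.line_to(S(-.12,.22),e,rate=.2);manip.sleep(.3)
snap('side','s4');snap('wrist','w19');snap('top','t4');print(manip.current_t(),manip.current_ft_force())
im=cv2.imread('pics/t4.png');im2=cv2.imread('pics/s4.png')
o=np.hstack([cv2.resize(im2[100:300,110:380],None,fx=2,fy=2)]);cv2.imwrite('pics/z10.png',o)
_,d,P=load('w19')
m=(P[...,2]>.055)&(P[...,2]<.071)&(abs(P[...,1]+.004)<.05)&(P[...,0]>.45)&(P[...,0]<.62)
x=P[m][:,0];print(m.sum(),np.percentile(x,[1,5,25,50]) if m.any() else 0,'expected bezel front x',W(-.017,0)[0])
E
```

```text
38.85 [-0.56536124  0.20398078 -0.02234388]
1549 [0.5889214  0.58948037 0.59058296 0.59456293] expected bezel front x 0.5907029090420303
```

View pics/z10.png

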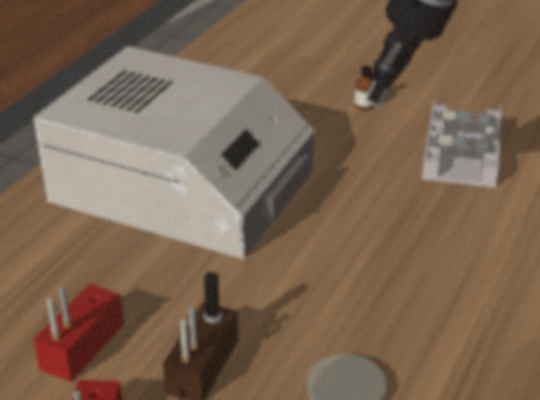

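View pics/w19.png

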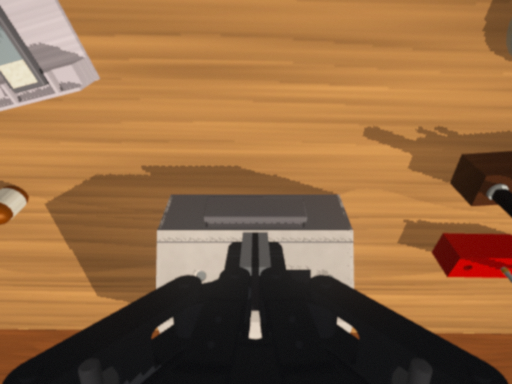

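View pics/t4.png

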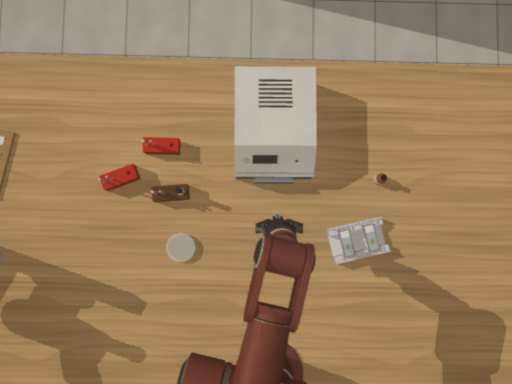

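```bash
python3 - <<'E'
from h import *
a=cv2.imread('pics/top0.png').astype(int);b=cv2.imread('pics/t4.png').astype(int)
D=abs(a-b).max(2)
for n,(x0,y0,x1,y1) in dict(bezel=(250,172,300,188),pin=(172,183,190,198),oil=(370,168,392,192),dish=(160,228,202,270),cassB=(362,222,384,256)).items(): print(n,D[y0:y1,x0:x1].max(),D[y0:y1,x0:x1].mean())
manip.sign_off();print(manip.current_t())
E
```

```text
bezel 7 4.47125
pin 23 4.725925925925926
oil 7 4.799242424242424
dish 7 5.140589569160998
cassB 37 7.413101604278075
the job is handed in; nothing more can be done
the job is handed in; nothing more can be done
```

The job is handed in, finished by about 39 s of the 72 s allowed. The tray is shut, the cassette is in the rack and the pin is back in its block. `sign_off()` reports no verdict, so these results rest on my own checks.

**What I did:** I took the pin from the block and lined it up with the release hole using the wrist camera. I pushed it about 37 mm in, the tray sprang out, and I put the pin back in its hole. I then lifted the cassette off the tray, laid it in the empty place of the rack, and pushed the tray shut against its stop with about 22 N along the tray.

**Last checks:**
- **Cassette:** it lies flat, with its centre within about 0.5 mm of the middle of the place. Its top is level with the other cassette.
- **Tray:** the bezel's front sits at x ≈ 0.589–0.591 m; 0.591 m is expected when shut. In the top view its pixels match the start picture.
- **Pin:** it stands upright with its collar on the block. I judged this from the wrist and side pictures and did not measure the collar gap.
- **Bystanders:** the bottle and dish show no change against the start picture. Pixels around the other cassette changed somewhat, which I took to be the shadow of the new neighbour. I saw no movement there but did not measure its position.

**Disagreement on the way:** my first reading of the pin against the release hole was about 2 mm off, because that picture was taken while the arm was still settling. I measured again once it was still, before going in. During the push the tool also moved about 1.7 mm sideways, but the pin was straight in the grip afterwards.

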